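Dust the front lens of a sprung microscope objective

TASK

Lift the long lens brush out of its stand and clear its bristles with two full strokes inside the glass beaker (down near the bottom, up near the rim, down again and up again). Then hold the bristle tip on the middle of the front lens of the objective that leans in the cradle, with the brush in line with the leaning barrel, and press lightly so that the lens's sprung nose sinks about halfway but never reaches its stop. Finish while holding the brush pressed there, and leave the beaker and everything else on the bench where it stands.

Things in the scene. Friction and masses are not known exactly. Their poses are not given: they have to be found in the camera images.
- brush: Straight round lens brush, 180 mm long (all sizes in mm), about 60 g, upright in its stand, bristles down. Origin at the bristle tip, z along it to the handle end. From the tip: grey tuft 0-30 (9 to 12 dia, rigid), steel ferrule to 50, black neck (15 dia) to 70, collar 32 dia at 70-75 that hangs on the stand's rim, then a plain round black handle 16 dia to 180: grip it there.
- brush_tip (a point): centre of the brush's bristle tip (same point and axes as brush)
- stand: Fixed upright aluminium tube, in mm: 38 outer dia, 88 high, bore 22 dia, on a dark steel foot disc 84 dia. Origin at the centre of its underside on the bench. The brush hangs in the bore by its collar, tip 18 above the bench; lift it 75 or more straight up to clear the tube.
- beaker: Open clear glass beaker, loose, 180 g, in mm: 72 outer dia, 95 high, wall 3, floor 5 thick. Origin at the centre of its underside, z up.
- objective: Fixed cradle: flat aluminium base 100 x 80 x 20 mm high with a block that carries a round steel microscope objective (38 to 41 mm dia) leaning 20 degrees from vertical towards the cradle's own -x side. Origin at the centre of the base's underside. It carries the nose and lens.
- lens (a point): Centre of the flat round front face of the objective's nose, facing up along the leaning barrel, about 114 mm above the bench. The face is 26 mm dia with a 16 mm dia glass lens in its middle, inside a thin dark ring. z points outwards along the barrel axis (20 degrees off vertical). Moves with the nose.
- nose (a joint): How far the sprung nose has sunk into the barrel along its axis, in m: 0 when free, 0.012 at its stop. Spring 300 N/m with 1.2 N preload: about 3 N at half travel (0.006), 4.8 N at the stop. It springs back.
- dish: Bystander, loose, sizes in mm: clear open petri dish, 88 dia x 14 high; origin at the centre of its underside
- short_objective: Bystander, loose, sizes in mm: short steel microscope objective standing on the table by itself, 32 dia x 42 high (not the one to clean); origin at the centre of its underside
- bottle: Bystander, loose, sizes in mm: small amber jar with a white cap, 48 dia x 85 high; origin at the centre of its underside
- slide_box: Bystander, loose, sizes in mm: flat grey box, 90 (its x) x 160 (its y) x 33 high; origin at the centre of its underside
- mouse: Bystander, loose, sizes in mm: black computer mouse, 105 (its x) x 62 x 34 high; origin at the centre of its underside
Things that resemble listed ones, but are neither listed nor needed, are in the scene too. What is shaped like the brush but pink or purple is not meant. What is shaped like the objective but purple is not meant.

How it is judged:
By the outcome, as a careful person would: the job done as asked, in the order asked, and still so for the second after the job is handed in, while the arm keeps its last pose, push and grip.
It also fails if it takes over 51 s, if anything falls off the work surface, if the arm or the gripper's body presses on something with over 40 N, if the wrist force passes 120 N, or if a joint passes its speed limit or range.

ROBOT

A 6-joint arm with a two-finger parallel gripper is mounted at the origin on the work surface. World frame = base frame: x ahead of the robot, y to its left, z up, the work surface at z = 0. Lengths are in m, angles in degrees, forces in N, time in s.
With the tool pointing down it reaches from about 0.35 to 0.875 m from the base axis. Payload 4.2 kg.
Tool frame: the origin (TCP) lies on the centre line of the jaws, within the pads' length; the fingertips stand 25 mm ahead of it and the grasp point (between the pads) lies 6 mm ahead of it (finger_overhang is the distance from the TCP to the fingertips, in m); z points along the fingers, y is the line along which they close (so a half turn about z gives the same grasp; the last joint's range is limited). The gripper opens to 87 mm and grips with 3 to 60 N. Pads are 19 mm wide; open, the fingers measure 117 mm over their backs; the gripper's body (75 mm by 190 mm) begins 51 mm behind the grasp point.
Start: joints at [-53.938, 22.042, 0.453, 0, -68.411, -14.817], TCP at [0.226, -0.582, 0.248] pointing down, gripper open.
Joint ranges: [-179.83, 179.83], [-69.29, 118.12], [-61.27, 80.66], [-181.25, 117.63], [-171.15, -9.14], [-177.46, 177.46]. Speed limits (degrees/s): [159.86, 159.86, 180, 180, 180, 180].

INTERFACE

Orientations are given as a 3x3 rotation matrix whose columns are the frame's x, y, z axes.
In Python, from station import sense, capture, finish_job, spot_in, tip_of, finger_overhang gives the robot as it stands. The module is installed in compiled form; this text tells all that it offers.
- The arm moves only by the tool servo_tool, never from a script. Its arguments are lists of equal length, an entry for each row: "slide": the shift along the tool's x, y, z in m, a list of three; "spin": the turn about the tool's z in degrees; "grip": the closure, from 0 (fully open) to 1 (shut). A call has exactly 5 rows; each row is the pose to reach, as a shift and turn from the pose commanded when the call began, along the tool's axes at that moment; what a row does not reach only later rows make up. A row lasts 1/12 s, in which the tool goes at most 41.7 mm and 7.16 degrees, less where a joint would pass 70% of its speed; a pose out of reach is approached as far as the arm can. A call with a gripper value outside its range is refused whole. The fingers move at their own pace and stop on an object; the grip force is fixed at half the most. Time passes only in rows, so rows that repeat a pose let the fingers close, or fill a call up. It gives the time, the measured TCP pose, the force, the opening and the grip force at its end, in the units of the state.
- sense(): the state, without advancing time (a new reading comes with each control period).
- capture(name): name is "scene" or "top"; returns a dict with "pixels" (384x512x3 uint8, blue, green, red), "depth" (384x512 float32, m along the optical axis (not along the pixel's ray), 0 where there is no reading), "fx", "fy", "cx", "cy" (pixels), "R" (3x3) and "t" (3): a world point X has camera coordinates R X + t. Camera axes: x right, y down, z forward; pixel columns grow to the right and rows downward; lengths in m; the calibration is good to about 2 mm. A picture is of the moment at which its call begins.
- finish_job(): hands the job in; it is judged then, once.
Trained networks look in the newest picture that a camera, given by its name, has taken for a name from the list of things; names that differ only in an ending like _2 or _b are one class to them, and where a whole thing is asked for, a point or a joint stands for the part that bears it (a point fixed in the world has none). Each returns a list of dicts, best first, with "conf" (0 to 1); they miss things now and then, are a little off and sometimes report something else, mostly with a low value. They report only what shows in the picture. A call takes as long as a camera call. They do not tell look-alikes from the thing itself.
- spot_in(thing, camera): "point" ([x, y, z] in m, in world coordinates, good to about 4 mm: the middle of the surface that is visible of it).
- tip_of(thing, camera): "point" ([x, y, z] in m, in world coordinates, good to about 4 mm: a listed point, or the origin of a listed thing).
The state is a dict: "time_s": time; "joints": joint angles; "joint_velocities": joint speeds; "effort": joint torques, N m; "tcp_pos": TCP position; "ee_rot": TCP orientation; "wrist_force": force on the tool from outside, world axes, zero at the start; "moment": the same for the moment, N m; "gripper_width": opening from 0.0 (shut) to 1.0 (fully open); "gripper_force": force on a finger pad.
Only numpy, scipy, OpenCV 4.12 (cv2) and the standard library are available. Lean on these libraries where they do the work, as an engineer would, in place of code of your own. Each camera call takes 0.05 s, during which the arm holds its last target. There are 200 camera calls.

## Working session

There is one attempt and no reset: what is moved stays moved. The work goes in short steps, Python scripts to look and compute and a tool call to move; the robot and the scene stay as the last step left them, time stands still between calls to the robot, and variables do not carry over. Pictures are saved under pics/ and viewed, at most 10 in all, crops included, and the job is handed in when it is done.

Besides the shell and the picture viewer there is one more tool, called after "Call:" in YAML: its name, and indented under it one key for each argument. servo_tool: Moves the arm, as the interface text tells. Its arguments: {"type":"object","properties":{"slide":{"type":"array"},"spin":{"type":"array"},"grip":{"type":"array"}},"required":["slide","spin","grip"]}

```bash
mkdir -p pics
cat > h.py <<'E'
import numpy as np, cv2
from station import *
E
python3 - <<'E'
from h import *
s=sense()
print(s['time_s'],s['tcp_pos'],np.round(s['ee_rot'],3).tolist(),s['wrist_force'],s['gripper_width'],finger_overhang)
for c in ('scene','top'):
    f=capture(c); cv2.imwrite(f'pics/{c}0.png',f['pixels']); print(c,f['fx'],f['cx'],f['cy'],np.round(f['R'],3).tolist(),np.round(f['t'],3))
    np.savez(f'{c}0.npz',**{k:f[k] for k in f})
    for n in ('brush','stand','beaker','objective','lens','brush_tip','dish','short_objective','bottle','slide_box','mouse'):
        for fn in (spot_in,tip_of):
            try: print(n,fn.__name__,[(np.round(d['point'],3).tolist(),round(d['conf'],2)) for d in fn(n,c)])
            except Exception as e: print(n,e)
print(sense()['time_s'])
E
```

```text
0.0 [ 0.22627534 -0.58201114  0.2464576 ] [[-0.932, -0.362, -0.001], [-0.362, 0.932, 0.002], [0.0, 0.002, -1.0]] [ 0.47796284 -0.22935283 -0.33355482] 0.9974526274545666 0.025
scene 362.62673208868966 253.60289023680173 187.87732434559234 [[-0.176, 0.984, -0.018], [0.657, 0.105, -0.746], [-0.733, -0.143, -0.665]] [ 0.107 -0.268  1.452]
brush call [([0.468, 0.289, 0.104], 0.62), ([0.477, 0.185, 0.136], 0.57)]
brush call [([0.462, 0.292, 0.003], 0.69), ([0.355, 0.162, 0.002], 0.52)]
stand call [([0.48, 0.181, 0.014], 0.67)]
stand call [([0.467, 0.183, 0.0], 0.93)]
beaker call [([0.602, 0.03, 0.061], 0.63), ([0.677, 0.379, 0.033], 0.44)]
beaker call [([0.579, 0.03, -0.003], 0.75), ([0.378, 0.009, 0.003], 0.16)]
objective call [([0.32, -0.248, 0.034], 0.82), ([0.484, -0.193, 0.03], 0.57)]
objective call [([0.3, -0.25, -0.003], 0.77), ([0.464, -0.198, 0.001], 0.76)]
lens call [([0.473, -0.194, 0.114], 0.38)]
lens call [([0.459, -0.194, 0.115], 0.54), ([0.303, -0.256, 0.109], 0.38)]
brush_tip call [([0.467, 0.294, 0.104], 0.64), ([0.474, 0.184, 0.143], 0.62), ([0.371, 0.159, 0.096], 0.59)]
[... 1445 characters left out ...]
92], 0.6), ([0.47, 0.178, 0.11], 0.51), ([0.463, 0.288, 0.096], 0.41)]
brush_tip call [([0.458, 0.294, 0.0], 0.52)]
dish call [([0.383, 0.012, 0.005], 0.95), ([0.464, -0.191, 0.111], 0.49)]
dish call [([0.382, 0.01, 0.002], 0.6), ([0.466, -0.2, 0.002], 0.56)]
short_objective call [([0.754, 0.187, 0.031], 0.58)]
short_objective call [([0.757, 0.188, -0.001], 0.61)]
bottle call [([0.717, -0.2, 0.088], 0.68)]
bottle call [([0.724, -0.201, 0.002], 0.62), ([0.755, 0.189, -0.001], 0.57)]
slide_box call [([0.49, -0.473, 0.036], 0.59)]
slide_box call [([0.487, -0.479, 0.004], 0.66), ([0.469, 0.182, 0.018], 0.48)]
mouse call [([0.659, 0.382, 0.036], 0.59)]
mouse call [([0.661, 0.388, 0.0], 0.83)]
2.3
```

```bash
python3 -c "
import cv2
for c in ('scene','top'): cv2.imwrite(f'pics/{c}0b.png',cv2.resize(cv2.imread(f'pics/{c}0.png'),(800,600),interpolation=cv2.INTER_CUBIC))"
```

```text
(no output)
```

View pics/scene0b.png

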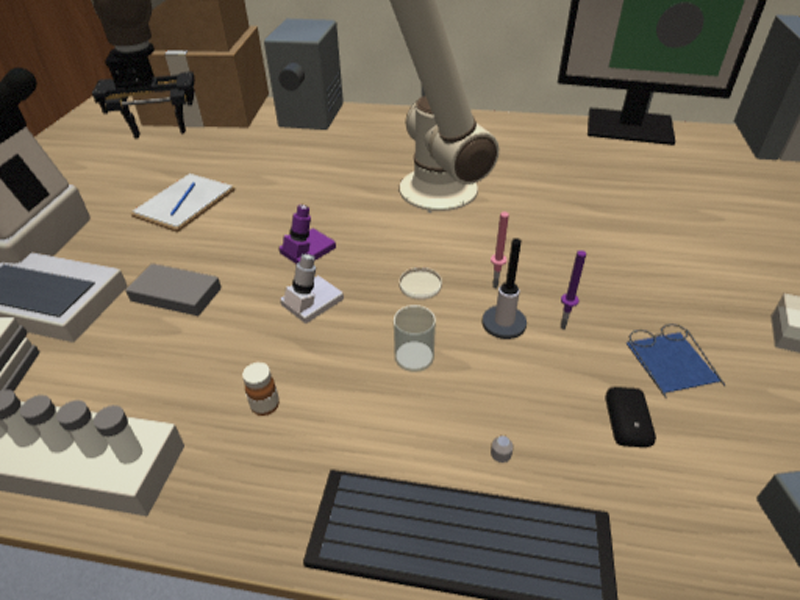

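View pics/top0b.png

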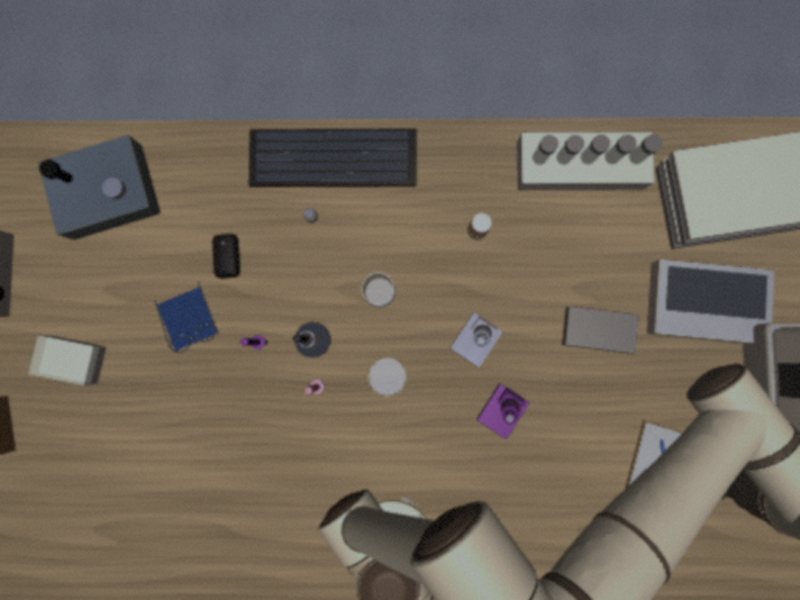

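The scene view shows the black brush (513,265) in its stand (505,320), the beaker (414,340) and the silver cradle (310,290). The pink and purple look-alikes stand nearby. The top view shows the stand at (312,340), the beaker (378,290) and the cradle (476,340). I'll measure from the depth clouds.

```bash
cat >> h.py <<'E'
def cloud(f):
    v,u=np.mgrid[0:384,0:512]; d=f['depth']
    c=np.stack([(u-f['cx'])/f['fx']*d,(v-f['cy'])/f['fy']*d,d],-1)
    X=(c-f['t'])@f['R']; X[d==0]=np.nan
    return X
def crop(img,u0,u1,v0,v1,k):
    return cv2.resize(img[v0:v1,u0:u1],None,fx=k,fy=k,interpolation=cv2.INTER_CUBIC)
def circ(P):
    A=np.c_[2*P,np.ones(len(P))]; s=np.linalg.lstsq(A,(P**2).sum(1),rcond=None)[0]
    return s[:2],np.sqrt(s[2]+s[:2]@s[:2])
E
python3 - <<'E'
from h import *
F={c:dict(np.load(f'{c}0.npz')) for c in('scene','top')}
for c,f in F.items():
    X=cloud(f); hsv=cv2.cvtColor(f['pixels'],cv2.COLOR_BGR2HSV)
    box=lambda cx,cy,r,z0,z1:(abs(X[...,0]-cx)<r)&(abs(X[...,1]-cy)<r)&(X[...,2]>z0)&(X[...,2]<z1)
    t=lambda p:tuple(np.round(p,4).tolist())
    print(c,'table z',np.nanmedian(X[box(.6,-.05,.04,-.02,.02)][:,2]))
    m=box(.468,-.195,.075,.013,.027); P=X[m]
    r=cv2.minAreaRect((P[:,:2]*1000).astype(np.float32)); print('base',len(P),np.median(P[:,2]),r,cv2.boxPoints(r).round(0).tolist())
    for z0 in np.arange(.03,.125,.01):
        P=X[box(.465,-.195,.06,z0,z0+.01)]
        if len(P): print(' z',round(z0,3),len(P),t(np.nanmean(P,0)),t(np.ptp(P,axis=0)))
    for n,(cx,cy) in dict(stand=(.466,.182)).items():
        for z0 in (.003,.02,.04,.06,.08,.09,.1,.12,.14,.16,.18,.19):
            P=X[box(cx,cy,.048,z0,z0+.02 if z0>.01 else .014)]
            if len(P): print(' st',z0,len(P),t(np.nanmean(P,0)),t(np.ptp(P,axis=0)))
    for z0 in (.003,.03,.06,.085):
        P=X[box(.58,.03,.05,z0,z0+.015)]
        if len(P)>5: print(' beaker',z0,len(P),t(np.nanmean(P,0)),t(np.ptp(P,axis=0)),circ(P[:,:2]))
    a,b=(f['R']@np.array([.465,-.195,.06])+f['t'])[:2]/(f['R']@np.array([.465,-.195,.06])+f['t'])[2]*[f['fx'],f['fy']]+[f['cx'],f['cy']]
    a,b=int(a),int(b); cv2.imwrite(f'pics/obj_{c}.png',crop(f['pixels'],a-35,a+35,b-35,b+35,8))
i=[cv2.imread(f'pics/obj_{c}.png') for c in F]
cv2.imwrite('pics/obj.png',cv2.resize(np.hstack(i),(800,400)))
E
```

```text
scene table z 0.0009397347492114687
base 384 0.02085261723104307 ((465.7314453125, -197.95448303222656), (82.55162811279297, 101.114990234375), 55.68603515625) [[401.0, -204.0], [484.0, -261.0], [531.0, -192.0], [447.0, -135.0]]
 z 0.03 59 (0.5031, -0.2096, 0.035) (0.0307, 0.0592, 0.0093)
 z 0.04 61 (0.4983, -0.209, 0.0449) (0.0372, 0.0592, 0.0098)
 z 0.05 66 (0.495, -0.2097, 0.053) (0.0343, 0.0519, 0.0098)
 z 0.06 50 (0.4901, -0.2019, 0.0653) (0.0264, 0.0394, 0.0097)
 z 0.07 43 (0.4868, -0.2013, 0.0752) (0.0286, 0.0364, 0.0099)
 z 0.08 38 (0.4848, -0.1981, 0.085) (0.0214, 0.0342, 0.0091)
 z 0.09 57 (0.478, -0.196, 0.0954) (0.0275, 0.036, 0.0094)
 z 0.1 37 (0.4748, -0.197, 0.1043) (0.0222, 0.0286, 0.0091)
 z 0.11 44 (0.4654, -0.1949, 0.1145) (0.0274, 0.0235, 0.0081)
 st 0.003 298 (0.4798, 0.1817, 0.0107) (0.0926, 0.0931, 0.011)
 st 0.02 66 (0.4798, 0.182, 0.0304) (0.0209, 0.0372, 0.0192)
 st 0.04 68 (0.4795, 0.1821, 0.0503) (0.0212, 0.0371, 0.0191)
 st 0.06 67 (0.4791, 0.1821, 0.0698) (0.0199, 0.0376, 0.0192)
 st 0.08 109 (0.474, 0.1819, 0.0901) (0.0333, 0.037, 0.0183)
 st 0.09 76 (0
[... 2356 characters left out ...]
73, 0.1782, 0.1707) (0.0128, 0.0045, 0.0145)
 st 0.18 23 (0.4685, 0.1831, 0.1946) (0.0126, 0.0154, 0.013)
 st 0.19 23 (0.4677, 0.1841, 0.1964) (0.0125, 0.0154, 0.0127)
 beaker 0.003 211 (0.5799, 0.0298, 0.0058) (0.0962, 0.0953, 0.0148) (array([0.58109701, 0.02787991]), np.float64(0.02933792174396072))
 beaker 0.03 16 (0.586, 0.0273, 0.0351) (0.0658, 0.0686, 0.0111) (array([0.57746581, 0.02693145]), np.float64(0.03428808027825814))
 beaker 0.06 17 (0.579, 0.0283, 0.0682) (0.0658, 0.0658, 0.0143) (array([0.57684523, 0.02765781]), np.float64(0.034133296344366515))
 beaker 0.085 67 (0.5798, 0.0285, 0.0929) (0.0693, 0.0686, 0.014) (array([0.57814055, 0.02808806]), np.float64(0.03424194262222444))
```

View pics/obj.png

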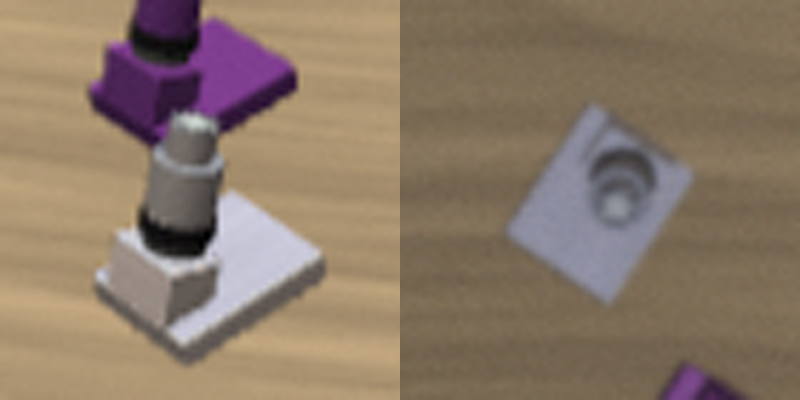

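The crop shows the block at the cradle's +x end. The nose tips back over the base, at about (195,125) in the scene half and (617,205) in the top half. Next I'll fit the lens face, the brush top and the stand foot.

Run:
```python
from h import *
F={c:dict(np.load(f'{c}0.npz')) for c in('scene','top')}
s=np.sin(np.radians(20)); d=np.array([-.824,.566,0]); n=d*s+[0,0,np.cos(np.radians(20))]; e=np.array([.566,.824,0]); a=np.cross(e,n)
for c,f in F.items():
    X=cloud(f)
    m=(abs(X[...,0]-.465)<.06)&(abs(X[...,1]+.195)<.06)&(X[...,2]>.03); P=X[m]; q=P-[.4665,-.1968,0]
    h=q@n; k=np.sort(h)[-8:].mean(); face=h>k-.0035
    print(c,'top h',np.sort(h)[-12:].round(4),face.sum(),'face mean',P[face].mean(0).round(4),'bbox mid', [(round((np.ptp(v)),4),round((v.max()+v.min())/2,4)) for v in (q[face]@e,q[face]@a)],'bary center e',(q@e)[(h>.085)].mean())
    m=(abs(X[...,0]-.468)<.03)&(abs(X[...,1]-.182)<.03)&(X[...,2]>.1945); P=X[m]; print('brush top',len(P),P.mean(0),((P.max(0)+P.min(0))/2))
    g=f['pixels'].astype(int); m=(abs(X[...,0]-.467)<.06)&(abs(X[...,1]-.182)<.06)&(X[...,2]<.03)&(X[...,2]>-.01)&(g.max(2)<90)
    (x,y),r=cv2.minEnclosingCircle((X[m][:,:2]*1000).astype(np.float32)); print('foot',m.sum(),x,y,r)
```

```text
scene top h [0.1103 0.1103 0.1103 0.1103 0.1103 0.1106 0.111  0.1111 0.1115 0.1119
 0.1119 0.112 ] 30 face mean [ 0.4626 -0.194   0.1153] bbox mid [(np.float64(0.0264), np.float64(-0.0012)), (np.float64(0.0208), np.float64(0.0338))] bary center e 0.00422617894851336
brush top 21 [0.4669912  0.18164116 0.19804729] [0.46620027 0.18140067 0.1981135 ]
foot 324 468.9833679199219 182.53172302246094 41.08723449707031
top top h [0.1101 0.1106 0.1111 0.1113 0.1114 0.1117 0.1117 0.1123 0.1125 0.1126
 0.1127 0.1133] 25 face mean [ 0.4632 -0.192   0.1157] bbox mid [(np.float64(0.0231), np.float64(0.0018)), (np.float64(0.0245), np.float64(0.0345))] bary center e 0.001980477328989618
brush top 18 [0.46810526 0.18475226 0.1973971 ] [0.46792284 0.18475231 0.1990036 ]
foot 288 467.69573974609375 185.79519653320312 43.14745330810547
```

Add to h.py:
```python
def go(target,yaw=None):
    s=sense(); R=np.array(s['ee_rot']); p=np.array(s['tcp_pos']); d=R.T@(np.array(target)-p)
    y=np.degrees(np.arctan2(R[1,0],R[0,0])); sp=None if yaw is None else (y-yaw+180)%360-180
    print('t',s['time_s'],'p',p.round(4),'yaw',y.round(1),'slide',d.round(4).tolist(),'dist',np.linalg.norm(d).round(3),'spin',sp,'w',round(s['gripper_width'],3),'F',np.round(s['wrist_force'],2))
```

```text
(no output)
```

Call:
servo_tool:
  slide:
    - [-0.03, 0.024, -0.004]
    - [-0.06, 0.048, -0.008]
    - [-0.09, 0.072, -0.012]
    - [-0.12, 0.096, -0.016]
    - [-0.15, 0.12, -0.02]
  spin: [7, 14, 21, 28, 35]
  grip: [0, 0, 0, 0, 0]

```text
time_s: 2.72
tcp_pos: [0.3211, -0.419, 0.2674]
ee_rot: [[-0.976, 0.22, 0.0], [0.22, 0.976, -0.0], [-0.0, -0.0, -1.0]]
wrist_force: [0.5, 0.1, 0.2]
gripper_width: 1.001
gripper_force: 0.0
```

Call:
servo_tool:
  slide:
    - [0, 0.04, 0]
    - [0, 0.08, 0]
    - [0, 0.12, 0]
    - [0, 0.16, 0]
    - [0, 0.2, 0]
  spin: [7, 14, 20.7, 20.7, 20.7]
  grip: [0, 0, 0, 0, 0]

```text
time_s: 3.13
tcp_pos: [0.3616, -0.2312, 0.2673]
ee_rot: [[-0.837, 0.547, 0.001], [0.547, 0.837, -0.0], [-0.001, 0.0, -1.0]]
wrist_force: [1.5, -0.1, 0.5]
gripper_width: 0.997
gripper_force: 0.0
```

```bash
python3 -c "
from h import *
go([.4675,.183,.268],145.5)"
```

```text
t 3.1333 p [ 0.3616 -0.2312  0.2673] yaw 146.8 slide [0.138, 0.4046, -0.0007] dist 0.428 spin 1.3281570821617663 w 0.997 F [ 1.55 -0.14  0.52]
```

Call:
servo_tool:
  slide:
    - [0.013, 0.038, 0]
    - [0.026, 0.076, 0]
    - [0.039, 0.114, 0]
    - [0.052, 0.152, 0]
    - [0.065, 0.19, 0]
  spin: [0, 0, 0, 0, 0]
  grip: [0, 0, 0, 0, 0]

```text
time_s: 3.55
tcp_pos: [0.4108, -0.0361, 0.2677]
ee_rot: [[-0.838, 0.545, 0.002], [0.545, 0.838, 0.0], [-0.001, 0.001, -1.0]]
wrist_force: [1.1, -0.3, -0.2]
gripper_width: 1.004
gripper_force: 0.0
```

Call:
servo_tool:
  slide:
    - [0.013, 0.038, 0]
    - [0.026, 0.076, 0]
    - [0.039, 0.114, 0]
    - [0.052, 0.152, 0]
    - [0.065, 0.19, 0]
  spin: [0, 0, 0, 0, 0]
  grip: [0, 0, 0, 0, 0]

```text
time_s: 3.97
tcp_pos: [0.4599, 0.1588, 0.2675]
ee_rot: [[-0.839, 0.545, 0.001], [0.545, 0.839, 0.001], [-0.0, 0.001, -1.0]]
wrist_force: [1.5, -1.4, -0.4]
gripper_width: 0.999
gripper_force: 0.0
```

Call:
servo_tool:
  slide:
    - [0, 0, 0]
    - [0, 0, 0]
    - [0, 0, 0]
    - [0, 0, 0]
    - [0, 0, 0]
  spin: [0, 0, 0, 0, 0]
  grip: [0, 0, 0, 0, 0]

```text
time_s: 4.38
tcp_pos: [0.4597, 0.1555, 0.2673]
ee_rot: [[-0.837, 0.547, 0.0], [0.547, 0.837, 0.0], [-0.0, 0.0, -1.0]]
wrist_force: [0.1, -0.6, -1.1]
gripper_width: 1.0
gripper_force: 0.0
```

```bash
python3 -c "
from h import *
go([.4675,.183,.164],145.5); print(sense()['joints'])"
```

```text
t 4.3833 p [0.4597 0.1555 0.2673] yaw 146.9 slide [0.0085, 0.0273, 0.1034] dist 0.107 spin 1.372253408841516 w 1.0 F [ 0.12 -0.57 -1.13]
[ 3.79133857e+01  7.42017735e+00 -1.66395833e+01  2.12227319e-03
 -6.59246232e+01 -1.61041997e+02]
```

Call:
servo_tool:
  slide:
    - [0.0085, 0.0275, 0]
    - [0.0085, 0.0275, 0.02]
    - [0.0085, 0.0275, 0.05]
    - [0.0085, 0.0275, 0.08]
    - [0.0085, 0.0275, 0.1035]
  spin: [1.4, 1.4, 1.4, 1.4, 1.4]
  grip: [0, 0, 0, 0, 0]

```text
time_s: 4.8
tcp_pos: [0.4671, 0.1829, 0.1621]
ee_rot: [[-0.824, 0.567, -0.001], [0.567, 0.824, -0.0], [0.001, -0.001, -1.0]]
wrist_force: [0.2, 0.2, 0.2]
gripper_width: 1.005
gripper_force: 0.0
```

Call:
servo_tool:
  slide:
    - [0, 0, 0]
    - [0, 0, 0]
    - [0, 0, 0]
    - [0, 0, 0]
    - [0, 0, 0]
  spin: [0, 0, 0, 0, 0]
  grip: [0.6, 0.6, 0.6, 0.6, 0.6]

```text
time_s: 5.22
tcp_pos: [0.4687, 0.1848, 0.1654]
ee_rot: [[-0.825, 0.566, 0.003], [0.566, 0.825, 0.002], [-0.001, 0.004, -1.0]]
wrist_force: [-0.6, -0.3, -0.4]
gripper_width: 0.709
gripper_force: 0.0
```

```bash
python3 -c "
from h import *
go([.4675,.183,.164],145.5); print(sense()['joints'].round(1))
i=[]
for c in('scene','top'):
    f=capture(c); np.savez(c+'1.npz',**f); q=f['R']@np.array([.4675,.183,.12])+f['t']; u,v=(q[:2]/q[2]*[f['fx'],f['fy']]+[f['cx'],f['cy']]).astype(int); i.append(crop(f['pixels'],u-50,u+50,v-50,v+50,4))
cv2.imwrite('pics/g1.png',np.hstack(i))"
```

```text
t 5.2167 p [0.4687 0.1848 0.1654] yaw 145.5 slide [-0.0, -0.0021, 0.0014] dist 0.003 spin 0.04723337252806914 w 0.709 F [-0.56 -0.29 -0.39]
[  40.    14.8  -23.2    0.   -51.7 -164.5]
```

View pics/g1.png

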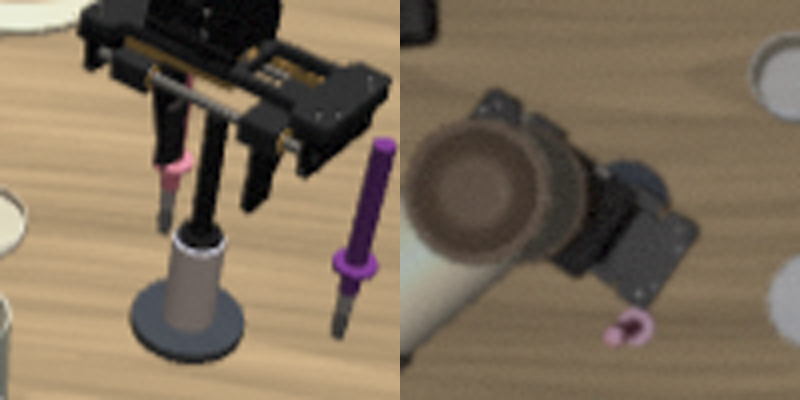

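The brush handle stands between the open fingers in the scene crop at (210,165). The pink and purple decoys are clear. I'll close and lift.

Call:
servo_tool:
  slide:
    - [0, 0, 0]
    - [0, 0, 0]
    - [0, 0, 0]
    - [0, 0, 0]
    - [0, 0, 0]
  spin: [0, 0, 0, 0, 0]
  grip: [1, 1, 1, 1, 1]

```text
time_s: 5.73
tcp_pos: [0.4678, 0.1844, 0.1636]
ee_rot: [[-0.825, 0.566, -0.0], [0.566, 0.825, -0.0], [0.0, -0.0, -1.0]]
wrist_force: [0.1, -0.6, 0.2]
gripper_width: 0.235
gripper_force: 0.0
```

Call:
servo_tool:
  slide:
    - [0, 0, 0]
    - [0, 0, 0]
    - [0, 0, 0]
    - [0, 0, -0.005]
    - [0, 0, -0.015]
  spin: [0, 0, 0, 0, 0]
  grip: [1, 1, 1, 1, 1]

```text
time_s: 6.15
tcp_pos: [0.4671, 0.1838, 0.178]
ee_rot: [[-0.825, 0.566, -0.003], [0.566, 0.825, -0.002], [0.001, -0.003, -1.0]]
wrist_force: [0.6, 1.2, -1.0]
gripper_width: 0.174
gripper_force: 30.0
```

Call:
servo_tool:
  slide:
    - [0, 0, -0.025]
    - [0, 0, -0.05]
    - [0, 0, -0.075]
    - [0, 0, -0.1]
    - [0, 0, -0.11]
  spin: [0, 0, 0, 0, 0]
  grip: [1, 1, 1, 1, 1]

```text
time_s: 6.57
tcp_pos: [0.4692, 0.185, 0.2935]
ee_rot: [[-0.825, 0.565, 0.007], [0.565, 0.825, 0.004], [-0.004, 0.007, -1.0]]
wrist_force: [1.0, 0.0, 0.1]
gripper_width: 0.177
gripper_force: 30.0
```

Call:
servo_tool:
  slide:
    - [-0.036, -0.0132, 0]
    - [-0.072, -0.0264, 0]
    - [-0.108, -0.04, 0]
    - [-0.144, -0.053, 0]
    - [-0.179, -0.066, 0]
  spin: [0, 0, 0, 0, 0]
  grip: [1, 1, 1, 1, 1]

```text
time_s: 6.98
tcp_pos: [0.5787, 0.0271, 0.2885]
ee_rot: [[-0.825, 0.565, -0.0], [0.565, 0.825, 0.0], [0.0, -0.0, -1.0]]
wrist_force: [1.1, 0.3, 0.2]
gripper_width: 0.174
gripper_force: 30.0
```

Call:
servo_tool:
  slide:
    - [0, 0, 0]
    - [0, 0, 0]
    - [0, 0, 0]
    - [0, 0, 0]
    - [0, 0, 0]
  spin: [0, 0, 0, 0, 0]
  grip: [1, 1, 1, 1, 1]

```text
time_s: 7.4
tcp_pos: [0.5775, 0.0297, 0.2888]
ee_rot: [[-0.826, 0.564, 0.0], [0.564, 0.826, 0.0], [-0.0, 0.0, -1.0]]
wrist_force: [-0.2, 0.0, -0.6]
gripper_width: 0.176
gripper_force: 30.0
```

```bash
python3 -c "
from h import *
go([.5775,.0275,.17],145.5); print(sense()['joints'].round(1))
f=capture('scene'); np.savez('scene2.npz',**f); X=cloud(f); p=np.array(sense()['tcp_pos'])
for s in (145,120,100,85,60,40,20,5):
    z=p[2]-.146+s/1000
    m=(abs(X[...,2]-z)<.007)&(np.hypot(X[...,0]-p[0],X[...,1]-p[1])<.03); P=X[m]
    if len(P): print(s,len(P),P.mean(0).round(4))
print([(d['point'].round(4) if hasattr(d['point'],'round') else d['point'],d['conf']) for d in tip_of('brush_tip','scene')])
q=f['R']@(p-[0,0,.1])+f['t']; u,v=(q[:2]/q[2]*[f['fx'],f['fy']]+[f['cx'],f['cy']]).astype(int); cv2.imwrite('pics/g2.png',crop(f['pixels'],u-50,u+50,v-50,v+50,5))"
```

```text
t 7.4 p [0.5775 0.0297 0.2888] yaw 145.7 slide [-0.0012, -0.0018, 0.1188] dist 0.119 spin 0.15493495851421812 w 0.176 F [-0.24  0.02 -0.57]
[  19.    16.    -2.4   -0.   -71.6 -143.3]
145 82 [0.5836 0.0286 0.288 ]
120 38 [0.583  0.0288 0.2659]
100 34 [0.5811 0.0298 0.2433]
85 35 [0.5812 0.0299 0.2273]
60 24 [0.5807 0.03   0.2014]
40 20 [0.5796 0.0297 0.183 ]
20 21 [0.579  0.03   0.1638]
5 9 [0.5799 0.0298 0.1506]
[([0.5777, 0.0307, 0.1478], 0.66), ([0.4609, 0.2934, 0.0021], 0.59), ([0.3636, 0.1579, -0.0002], 0.49)]
```

View pics/g2.png

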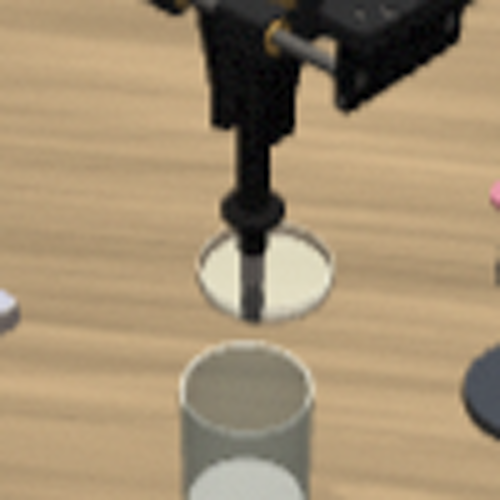

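The brush hangs vertical from the fingers, with its tip (253,315) above the beaker opening (247,395). Now two strokes.

Call:
servo_tool:
  slide:
    - [-0.001, -0.002, 0.027]
    - [-0.001, -0.002, 0.055]
    - [-0.001, -0.002, 0.085]
    - [-0.001, -0.002, 0.115]
    - [-0.001, -0.002, 0.129]
  spin: [0, 0, 0, 0, 0]
  grip: [1, 1, 1, 1, 1]

```text
time_s: 7.92
tcp_pos: [0.5754, 0.0268, 0.1559]
ee_rot: [[-0.825, 0.565, -0.006], [0.565, 0.825, -0.001], [0.004, -0.004, -1.0]]
wrist_force: [-0.1, -0.5, -0.5]
gripper_width: 0.174
gripper_force: 30.0
```

Call:
servo_tool:
  slide:
    - [0, 0, 0]
    - [0, 0, 0]
    - [0, 0, -0.025]
    - [0, 0, -0.05]
    - [0, 0, -0.072]
  spin: [0, 0, 0, 0, 0]
  grip: [1, 1, 1, 1, 1]

```text
time_s: 8.33
tcp_pos: [0.5789, 0.0269, 0.2354]
ee_rot: [[-0.825, 0.565, 0.005], [0.565, 0.825, 0.0], [-0.004, 0.003, -1.0]]
wrist_force: [1.0, 0.1, -1.0]
gripper_width: 0.179
gripper_force: 30.0
```

Call:
servo_tool:
  slide:
    - [0, 0, 0]
    - [0, 0, 0]
    - [0, 0, 0.025]
    - [0, 0, 0.05]
    - [0, 0, 0.072]
  spin: [0, 0, 0, 0, 0]
  grip: [1, 1, 1, 1, 1]

```text
time_s: 8.75
tcp_pos: [0.5772, 0.0266, 0.1588]
ee_rot: [[-0.825, 0.566, 0.0], [0.566, 0.825, 0.001], [0.0, 0.001, -1.0]]
wrist_force: [-0.0, 0.6, -1.3]
gripper_width: 0.172
gripper_force: 30.0
```

Call:
servo_tool:
  slide:
    - [0, 0, 0]
    - [0, 0, 0]
    - [0, 0, -0.025]
    - [0, 0, -0.05]
    - [0, 0, -0.072]
  spin: [0, 0, 0, 0, 0]
  grip: [1, 1, 1, 1, 1]

```text
time_s: 9.17
tcp_pos: [0.5788, 0.0265, 0.2351]
ee_rot: [[-0.825, 0.565, 0.004], [0.565, 0.825, 0.0], [-0.003, 0.002, -1.0]]
wrist_force: [1.5, 0.5, -0.7]
gripper_width: 0.174
gripper_force: 30.0
```

Call:
servo_tool:
  slide:
    - [0, 0, 0]
    - [0, 0, 0]
    - [0, 0, 0]
    - [0, 0, 0]
    - [0, 0, 0]
  spin: [0, 0, 0, 0, 0]
  grip: [1, 1, 1, 1, 1]

```text
time_s: 9.58
tcp_pos: [0.5773, 0.0263, 0.2308]
ee_rot: [[-0.825, 0.566, -0.002], [0.566, 0.825, -0.0], [0.001, -0.001, -1.0]]
wrist_force: [-0.3, -0.4, -1.6]
gripper_width: 0.174
gripper_force: 30.0
```

Call:
servo_tool:
  slide:
    - [0, 0, -0.03]
    - [0, 0, -0.06]
    - [0.03, 0.011, -0.06]
    - [0.066, 0.024, -0.06]
    - [0.1, 0.037, -0.06]
  spin: [0, 0, 0, 0, 0]
  grip: [1, 1, 1, 1, 1]

```text
time_s: 10.0
tcp_pos: [0.5154, 0.114, 0.2911]
ee_rot: [[-0.823, 0.567, -0.001], [0.567, 0.823, -0.0], [0.001, -0.001, -1.0]]
wrist_force: [0.3, 1.7, -1.2]
gripper_width: 0.177
gripper_force: 30.0
```

Call:
servo_tool:
  slide:
    - [0.03, 0.011, 0]
    - [0.06, 0.022, 0]
    - [0.079, 0.029, 0]
    - [0.079, 0.029, 0]
    - [0.079, 0.029, 0]
  spin: [0, 0, 0, 0, 0]
  grip: [1, 1, 1, 1, 1]

```text
time_s: 10.42
tcp_pos: [0.4669, 0.1828, 0.2912]
ee_rot: [[-0.826, 0.564, -0.001], [0.564, 0.826, -0.001], [0.0, -0.001, -1.0]]
wrist_force: [0.3, 0.0, -1.1]
gripper_width: 0.175
gripper_force: 30.0
```

```bash
python3 -c "
from h import *
go([.4675,.1838,.24],145.5); f=capture('scene'); print([(d['point'],d['conf']) for d in tip_of('brush_tip','scene')])"
```

```text
t 10.4167 p [0.4669 0.1828 0.2912] yaw 145.7 slide [0.0001, 0.0012, 0.0512] dist 0.051 spin 0.19284628221379307 w 0.175 F [ 0.35  0.   -1.08]
[([0.465, 0.1822, 0.1479], 0.82), ([0.4584, 0.2954, 0.0047], 0.7), ([0.3641, 0.1597, -0.0005], 0.64)]
```

Down into the bore by about 24 mm (TCP z 0.210), watching the force.

Call:
servo_tool:
  slide:
    - [0, 0.001, 0.02]
    - [0, 0.001, 0.04]
    - [0, 0.001, 0.06]
    - [0, 0.001, 0.075]
    - [0, 0.001, 0.081]
  spin: [0, 0, 0, 0, 0]
  grip: [1, 1, 1, 1, 1]

```text
time_s: 10.93
tcp_pos: [0.4675, 0.1812, 0.2079]
ee_rot: [[-0.823, 0.568, -0.004], [0.568, 0.823, -0.003], [0.002, -0.005, -1.0]]
wrist_force: [0.3, 0.5, -0.6]
gripper_width: 0.178
gripper_force: 30.0
```

Call:
servo_tool:
  slide:
    - [0, 0, 0]
    - [0.003, 0, 0]
    - [0.006, 0, 0]
    - [0.009, 0, 0]
    - [0.012, 0, 0]
  spin: [0, 0, 0, 0, 0]
  grip: [1, 1, 1, 1, 1]

```text
time_s: 11.35
tcp_pos: [0.4592, 0.1897, 0.2118]
ee_rot: [[-0.825, 0.565, 0.003], [0.565, 0.825, -0.0], [-0.003, 0.002, -1.0]]
wrist_force: [4.0, -3.1, -1.1]
gripper_width: 0.178
gripper_force: 30.0
```

Call:
servo_tool:
  slide:
    - [0.003, 0, 0]
    - [0.006, 0, 0]
    - [0.009, 0, 0]
    - [0.012, 0, 0]
    - [0.012, 0, 0]
  spin: [0, 0, 0, 0, 0]
  grip: [1, 1, 1, 1, 1]

```text
time_s: 11.77
tcp_pos: [0.4481, 0.1971, 0.211]
ee_rot: [[-0.825, 0.565, 0.001], [0.565, 0.825, 0.001], [-0.0, 0.001, -1.0]]
wrist_force: [3.5, -1.3, 0.6]
gripper_width: 0.173
gripper_force: 30.0
```

Call:
servo_tool:
  slide:
    - [0.004, 0, 0]
    - [0.008, 0, 0]
    - [0.012, 0, 0]
    - [0.016, 0, 0]
    - [0.02, 0, 0]
  spin: [0, 0, 0, 0, 0]
  grip: [1, 1, 1, 1, 1]

```text
time_s: 12.18
tcp_pos: [0.4312, 0.2078, 0.2101]
ee_rot: [[-0.825, 0.566, -0.001], [0.566, 0.825, -0.001], [0.0, -0.001, -1.0]]
wrist_force: [5.3, -2.3, -1.5]
gripper_width: 0.177
gripper_force: 30.0
```

Call:
servo_tool:
  slide:
    - [0.002, 0, 0]
    - [0.004, 0, 0]
    - [0.004, 0, 0]
    - [0.004, 0, 0]
    - [0.004, 0, 0]
  spin: [0, 0, 0, 0, 0]
  grip: [1, 1, 1, 1, 1]

```text
time_s: 12.6
tcp_pos: [0.4281, 0.21, 0.2105]
ee_rot: [[-0.825, 0.566, -0.001], [0.566, 0.825, -0.0], [0.001, -0.001, -1.0]]
wrist_force: [2.4, -2.1, -1.0]
gripper_width: 0.176
gripper_force: 30.0
```

```bash
cat >> h.py <<'E'
def axis(f,p,th=20,tip0=.146):
    # fit handle/neck axis from dark points near the expected tilted line through grasp point p-[0,0,.006]
    X=cloud(f); g=np.array(p)-[0,0,.006]; t=np.radians(th); a=np.array([-.824*np.sin(t),.566*np.sin(t),np.cos(t)])
    q=X-g; h=q@a; r=np.linalg.norm(q-h[...,None]*a,axis=-1)
    m=(r<.022)&(h<-.027)&(h>-.137); P=X[m]; h=h[m]
    C=[]
    for b in np.arange(-.135,-.027,.006):
        k=(h>=b)&(h<b+.006)
        if k.sum()>=3: C.append(np.r_[b,np.median(P[k],0)])
    return P,h,np.array(C)
E
python3 -c "
from h import *
go([.4675,.1838,.24],145.5); p=sense()['tcp_pos']; f=capture('scene'); np.savez('scene3.npz',**f); print([(d['point'],d['conf']) for d in tip_of('brush_tip','scene')])
P,h,C=axis(f,p); print(C.round(4))
k=(C[:,0]>-.06); 
A=C[k][:,1:]; d=np.polyfit(A[:,2],A[:,:2],1)[0]; print('slopes',d,'tilt along',np.degrees(np.arctan(d@[-.824,.566])),np.degrees(np.arctan(d@[.566,.824])))
q=f['R']@(p-[0,0,.06])+f['t']; u,v=(q[:2]/q[2]*[f['fx'],f['fy']]+[f['cx'],f['cy']]).astype(int); cv2.imwrite('pics/g3.png',crop(f['pixels'],u-50,u+50,v-50,v+50,5))"
```

```text
t 12.6 p [0.4281 0.21   0.2105] yaw 145.5 slide [-0.0473, 0.0006, -0.0296] dist 0.056 spin 0.04288806492729691 w 0.176 F [ 2.43 -2.12 -1.04]
[([0.467, 0.184, 0.0748], 0.66), ([0.459, -0.198, 0.1158], 0.65), ([0.3643, 0.16, -0.0009], 0.59), ([0.4592, 0.2943, 0.0007], 0.56)]
[[-0.135   0.4775  0.1798  0.085 ]
 [-0.129   0.4669  0.1819  0.0878]
 [-0.123   0.462   0.1871  0.0899]
 [-0.117   0.4623  0.1847  0.0986]
 [-0.111   0.4617  0.1884  0.1039]
 [-0.105   0.4599  0.1878  0.1102]
 [-0.099   0.4588  0.1895  0.1151]
 [-0.093   0.4581  0.1917  0.1211]
 [-0.087   0.4559  0.1884  0.1273]
 [-0.081   0.4551  0.1944  0.1325]
 [-0.075   0.4543  0.1909  0.1401]
 [-0.069   0.4541  0.1939  0.1458]
 [-0.063   0.4505  0.1973  0.1503]
 [-0.057   0.4496  0.1965  0.1557]
 [-0.051   0.4479  0.197   0.1627]
 [-0.045   0.4464  0.2005  0.1677]
 [-0.039   0.4455  0.1984  0.173 ]
 [-0.033   0.4432  0.2005  0.1788]]
slopes [-0.26573777  0.16406903] tilt along 17.31909691723171 -0.871670467398904
```

View pics/g3.png

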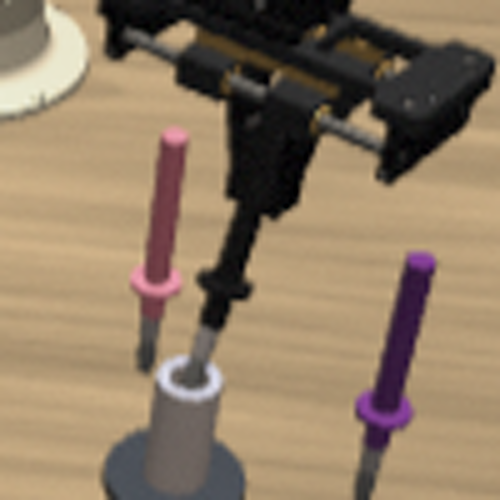

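Call:
servo_tool:
  slide:
    - [0, 0, -0.01]
    - [0, 0, -0.025]
    - [0, 0, -0.04]
    - [0, 0, -0.04]
    - [0, 0, -0.04]
  spin: [0, 0, 0, 0, 0]
  grip: [1, 1, 1, 1, 1]

```text
time_s: 13.12
tcp_pos: [0.4281, 0.2106, 0.2507]
ee_rot: [[-0.824, 0.566, -0.0], [0.566, 0.824, 0.002], [0.001, 0.002, -1.0]]
wrist_force: [-0.1, 0.0, -1.2]
gripper_width: 0.177
gripper_force: 30.0
```

```bash
cat > fit.py <<'E'
from h import *
from scipy.optimize import least_squares
def model(f,p,th0=20,tag=''):
    # fit radius-profile brush surface to depth points: params grasp offset dx,dy(tool), tilt along d, tilt across e, s of grasp
    X=cloud(f); d=np.array([-.824,.566,0]); e=np.array([.566,.824,0]); g=np.array(p)-[0,0,.006]
    def ax(v): a=d*np.tan(v[2])+e*np.tan(v[3])+[0,0,1]; return a/np.linalg.norm(a), g+d*v[0]+e*v[1]
    def sr(P,v): a,o=ax(v); q=P-o; h=q@a; return h+.14, np.linalg.norm(q-h[...,None]*a,axis=-1)
    v=np.array([0,0,np.radians(th0),0.])
    prof=lambda s:np.interp(s,[0,.03,.0301,.05,.0501,.07,.0701,.075,.0751,.18],[.0045,.006,.006,.006,.0075,.0075,.016,.016,.008,.008])
    for _ in range(6):
        s,r=sr(X,v); m=(s>.003)&(s<.112)&((s<.064)|(s>.081))&(r<prof(s)+.004); P=X[m]
        def res(v): s,r=sr(P,v); return r-prof(s)
        v=least_squares(res,v,loss='soft_l1',f_scale=.001).x
    a,o=ax(v); print(tag,'n',len(P),'off',v[:2].round(4),'tilt',np.degrees(v[2:]).round(2),'tip',(o-.14*a).round(4),'rms',np.std(res(v)).round(4)); return o-.14*a,a
if __name__=='__main__':
    go([.4675,.1838,.24],145.5); p=sense()['tcp_pos']
    for c in('scene','top'):
        f=capture(c); np.savez(c+'4.npz',**f); model(f,p,tag=c)
        print([(d['point'],d['conf']) for d in tip_of('brush_tip',c)][:3])
E
python3 fit.py
```

```text
t 13.1167 p [0.4281 0.2106 0.2507] yaw 145.5 slide [-0.0477, 0.0002, 0.0106] dist 0.049 spin 0.029914112812804206 w 0.177 F [-0.11  0.01 -1.19]
scene n 160 off [-0.0033 -0.0013] tilt [17.55  0.12] tip [0.4646 0.1835 0.1112] rms 0.0013
[([0.4605, 0.2942, 0.0019], 0.82), ([0.3637, 0.1584, -0.003], 0.61), ([0.4661, 0.1867, 0.1129], 0.52)]
top n 23 off [-0.0047  0.0002] tilt [17.18  0.18] tip [0.466  0.1843 0.111 ] rms 0.0007
[([0.4647, 0.1857, 0.1116], 0.53), ([0.5736, 0.0291, -0.0032], 0.32)]
```

Call:
servo_tool:
  slide:
    - [0, 0, 0.015]
    - [0, 0, 0.03]
    - [0, 0, 0.04]
    - [0, 0, 0.04]
    - [0.002, 0, 0.04]
  spin: [0, 0, 0, 0, 0]
  grip: [1, 1, 1, 1, 1]

```text
time_s: 13.73
tcp_pos: [0.4273, 0.2107, 0.2101]
ee_rot: [[-0.825, 0.565, -0.0], [0.565, 0.825, -0.002], [-0.001, -0.002, -1.0]]
wrist_force: [4.0, -3.4, -3.0]
gripper_width: 0.176
gripper_force: 30.0
```

Call:
servo_tool:
  slide:
    - [0.002, 0, 0]
    - [0.004, 0, 0]
    - [0.004, 0, 0]
    - [0.004, 0, 0]
    - [0.004, 0, 0]
  spin: [0, 0, 0, 0, 0]
  grip: [1, 1, 1, 1, 1]

```text
time_s: 14.15
tcp_pos: [0.4235, 0.2134, 0.211]
ee_rot: [[-0.825, 0.566, 0.0], [0.566, 0.825, -0.0], [-0.0, 0.0, -1.0]]
wrist_force: [1.9, -2.4, -0.9]
gripper_width: 0.178
gripper_force: 30.0
```

Call:
servo_tool:
  slide:
    - [0, 0, -0.01]
    - [0, 0, -0.025]
    - [0, 0, -0.04]
    - [0, 0, -0.04]
    - [0, 0, -0.04]
  spin: [0, 0, 0, 0, 0]
  grip: [1, 1, 1, 1, 1]

```text
time_s: 14.57
tcp_pos: [0.4232, 0.2142, 0.2509]
ee_rot: [[-0.825, 0.566, 0.0], [0.566, 0.825, 0.003], [0.001, 0.002, -1.0]]
wrist_force: [-0.1, 0.0, -1.2]
gripper_width: 0.175
gripper_force: 30.0
```

```bash
python3 fit.py
```

```text
t 14.5667 p [0.4232 0.2142 0.2509] yaw 145.5 slide [-0.0538, 0.0, 0.0108] dist 0.055 spin 0.040618911096572674 w 0.175 F [-0.06  0.02 -1.18]
scene n 161 off [-0.0034 -0.0017] tilt [20.02 -0.29] tip [0.4648 0.1842 0.1134] rms 0.0013
[([0.4638, 0.1861, 0.1183], 0.7), ([0.3606, 0.1561, -0.0033], 0.64), ([0.4604, 0.2955, 0.0013], 0.51)]
top n 29 off [-0.0049 -0.0005] tilt [19.51 -0.36] tip [0.466  0.1852 0.1129] rms 0.0007
[([0.4624, 0.1862, 0.113], 0.59)]
```

Call:
servo_tool:
  slide:
    - [0, 0, -0.025]
    - [-0.018, -0.028, -0.025]
    - [-0.036, -0.056, -0.025]
    - [-0.054, -0.084, -0.025]
    - [-0.073, -0.114, -0.025]
  spin: [0, 0, 0, 0, 0]
  grip: [1, 1, 1, 1, 1]

```text
time_s: 15.18
tcp_pos: [0.4186, 0.0771, 0.2749]
ee_rot: [[-0.825, 0.565, -0.001], [0.565, 0.825, -0.0], [0.001, -0.001, -1.0]]
wrist_force: [1.3, -0.2, -1.3]
gripper_width: 0.18
gripper_force: 30.0
```

Call:
servo_tool:
  slide:
    - [-0.019, -0.029, 0]
    - [-0.038, -0.058, 0]
    - [-0.057, -0.087, 0]
    - [-0.075, -0.115, 0]
    - [-0.093, -0.143, 0]
  spin: [0, 0, 0, 0, 0]
  grip: [1, 1, 1, 1, 1]

```text
time_s: 15.6
tcp_pos: [0.4143, -0.0939, 0.275]
ee_rot: [[-0.825, 0.566, -0.001], [0.566, 0.825, 0.0], [0.001, -0.0, -1.0]]
wrist_force: [1.4, -0.9, -0.7]
gripper_width: 0.175
gripper_force: 30.0
```

Call:
servo_tool:
  slide:
    - [-0.018, -0.028, 0]
    - [-0.032, -0.049, 0]
    - [-0.0365, -0.056, 0]
    - [-0.0365, -0.056, 0]
    - [-0.0365, -0.056, 0]
  spin: [0, 0, 0, 0, 0]
  grip: [1, 1, 1, 1, 1]

```text
time_s: 16.02
tcp_pos: [0.4132, -0.1591, 0.2749]
ee_rot: [[-0.824, 0.567, -0.001], [0.567, 0.824, 0.001], [0.001, -0.0, -1.0]]
wrist_force: [-0.6, 0.8, -0.5]
gripper_width: 0.175
gripper_force: 30.0
```

```bash
cat > rel.py <<'E'
from fit import *
import sys
go([.4128,-.159,.276],145.5); p=sense()['tcp_pos']; n=np.array([-.282,.194,.940]); e=np.array([.566,.824,0]); a=np.cross(e,n)
i=[]
for c in('scene','top'):
    f=capture(c); tip,ax=model(f,p,tag=c)
    L=[d for d in tip_of('lens',c) if abs(d['point'][0]-.462)<.03 and abs(d['point'][1]+.193)<.03]; T=tip_of('brush_tip',c); T=[d for d in T if np.linalg.norm(np.array(d['point'])-tip)<.03]
    print('lens net',[d['point'] for d in L],'tip net',[d['point'] for d in T])
    X=cloud(f); q=X-[.462,-.1933,.1145]; m=(np.linalg.norm(q-(q@n)[...,None]*n,axis=-1)<.022)&(q@n<.004)&(q@n>-.006); P=q[m]
    print('face h',np.sort(P@n)[-10:].round(4),'e/a mid',[((P@w).max()/2+(P@w).min()/2).round(4) for w in (e,a)],'mean',[(P@w).mean().round(4) for w in (e,a)],len(P))
    w=tip-[.462,-.1933,.1145]; print('tip rel lens e,a,n',(w@e).round(4),(w@a).round(4),(w@n).round(4))
    z=f['R']@np.array([.45,-.19,.14])+f['t']; u,v=(z[:2]/z[2]*[f['fx'],f['fy']]+[f['cx'],f['cy']]).astype(int); i.append(crop(f['pixels'],u-32,u+32,v-40,v+40,6))
cv2.imwrite('pics/%s.png'%sys.argv[1],np.hstack(i))
E
python3 rel.py r1
```

```text
t 16.0167 p [ 0.4132 -0.1591  0.2749] yaw 145.5 slide [0.0004, -0.0002, -0.0011] dist 0.001 spin -0.01574454385084323 w 0.175 F [-0.57  0.8  -0.46]
scene n 145 off [-0.004  -0.0021] tilt [19.76 -0.05] tip [ 0.4544 -0.1897  0.1371] rms 0.0015
lens net [[0.4592, -0.1945, 0.1141]] tip net [[0.4557, -0.1852, 0.1418]]
face h [0.001  0.0012 0.0012 0.0013 0.0014 0.0015 0.0017 0.002  0.0023 0.0024] e/a mid [np.float64(-0.0007), np.float64(0.0013)] mean [np.float64(0.0009), np.float64(0.003)] 43
tip rel lens e,a,n -0.0013 -0.0 0.0241
top n 0 off [0. 0.] tilt [20.  0.] tip [ 0.4526 -0.1862  0.1373] rms nan
lens net [[0.4607, -0.1905, 0.1114]] tip net []
face h [-0.0006 -0.0006 -0.0006 -0.0004 -0.0001 -0.      0.0003  0.0004  0.0014
  0.0027] e/a mid [np.float64(0.0025), np.float64(0.0047)] mean [np.float64(0.0029), np.float64(0.0048)] 25
tip rel lens e,a,n 0.0006 -0.0032 0.0255
  ret = _var(a, axis=axis, dtype=dtype, out=out, ddof=ddof,
  arrmean = um.true_divide(arrmean, div, out=arrmean,
  ret = ret.dtype.type(ret / rcount)
```

View pics/r1.png

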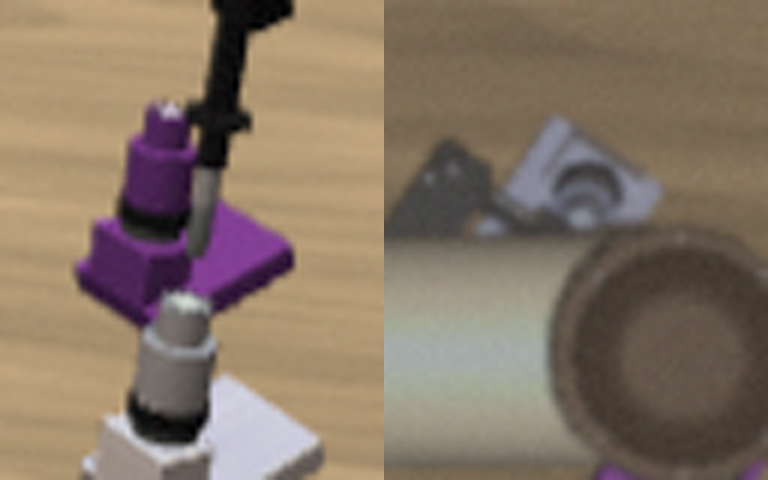

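The scene crop shows the tip at (199,255) and the lens at (183,300), and the brush line runs nearly parallel to the barrel. The top view is blocked by the arm. I'll refine the sideways offset at pixel level.

Run:
```python
from fit import *
f=capture('scene'); np.savez('scene5.npz',**f); g=f['pixels']
def pr(x): z=f['R']@np.array(x)+f['t']; return z[:2]/z[2]*[f['fx'],f['fy']]+[f['cx'],f['cy']]
n=np.array([-.282,.194,.940]); L=np.array([.462,-.1933,.1145]); tip=np.array([.4544,-.1897,.1371])
print('lens',pr(L),'lens+40n',pr(L+.04*n),'lens-40n',pr(L-.04*n),'tip',pr(tip),'tip+40n',pr(tip+.04*n))
e=np.array([.566,.824,0]);a=np.cross(e,n); print('px per mm e,a',pr(L+e*.001)-pr(L),pr(L+a*.001)-pr(L))
u,v=pr(L).astype(int)
k=crop(g,u-20,u+30,v-32,v+24,10)
def dr(x,col):
    q=((pr(x)-[u-20,v-32]+.5)*10).astype(int); cv2.circle(k,tuple(int(i) for i in q),3,col,-1)
for h in (-.05,-.03,-.015,0): dr(L+h*n,(0,0,255))
for h in (0,.02,.04): dr(tip+h*n,(0,255,0))
cv2.imwrite('pics/r2.png',k)
```

```text
lens [196.80521385 164.09918659] lens+40n [198.94066521 151.6943049 ] lens-40n [194.74020968 176.09483911] tip [197.80949855 156.49226357] tip+40n [199.98280009 143.83697532]
px per mm e,a [0.21376861 0.1441493 ] [-0.2652575   0.05147777]
```

View pics/r2.png

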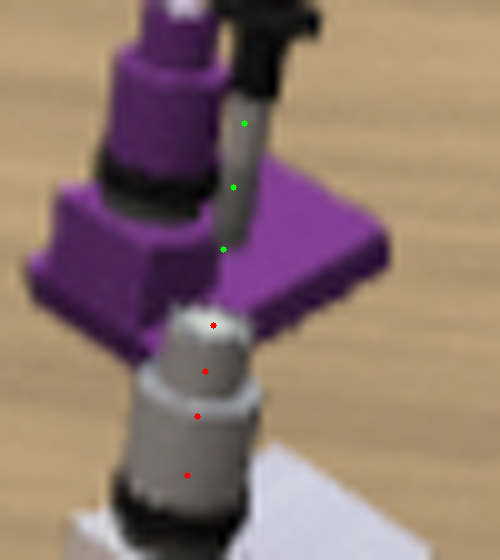

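Red dots mark the lens estimate and green dots the brush. The tuft (centre about 230 at row 240) lies about 0.5 px right of the lens axis (lens 211,322), so I shift by about 1.5 mm and approach along the barrel.

Call:
servo_tool:
  slide:
    - [-0.002, -0.0015, 0.004]
    - [-0.004, -0.0015, 0.0095]
    - [-0.006, -0.0015, 0.015]
    - [-0.0073, -0.0015, 0.0188]
    - [-0.0073, -0.0015, 0.0188]
  spin: [0, 0, 0, 0, 0]
  grip: [1, 1, 1, 1, 1]

```text
time_s: 16.78
tcp_pos: [0.4182, -0.1646, 0.2554]
ee_rot: [[-0.824, 0.566, -0.003], [0.566, 0.824, 0.0], [0.002, -0.001, -1.0]]
wrist_force: [-0.4, -0.0, -0.9]
gripper_width: 0.173
gripper_force: 30.0
```

```bash
cat > st.py <<'E'
from fit import *
n=np.array([-.282,.194,.940])
F=[];Q=[]
for k in range(6):
    f=capture('scene'); s=sense(); F.append(s['wrist_force']); Q.append(s['tcp_pos'])
F=np.mean(F,0); print(s['time_s'],np.mean(Q,0).round(4),'F',F.round(2),'Fn',(F-[-.1,0,-1.15])@n)
np.savez('last.npz',**f); model(f,s['tcp_pos'],tag='scene')
def pr(x): z=f['R']@np.array(x)+f['t']; return z[:2]/z[2]*[f['fx'],f['fy']]+[f['cx'],f['cy']]
L=np.array([.462,-.1933,.1145]); u,v=pr(L).astype(int); cv2.imwrite('pics/last.png',crop(f['pixels'],u-20,u+30,v-32,v+24,10))
E
python3 st.py
```

```text
17.0833 [ 0.4187 -0.1646  0.2567] F [ 0.06  0.07 -0.57] Fn 0.5144776802568608
scene n 146 off [-0.0043 -0.0012] tilt [19.83  0.22] tip [ 0.4605 -0.1953  0.1193] rms 0.0014
```

View pics/last.png

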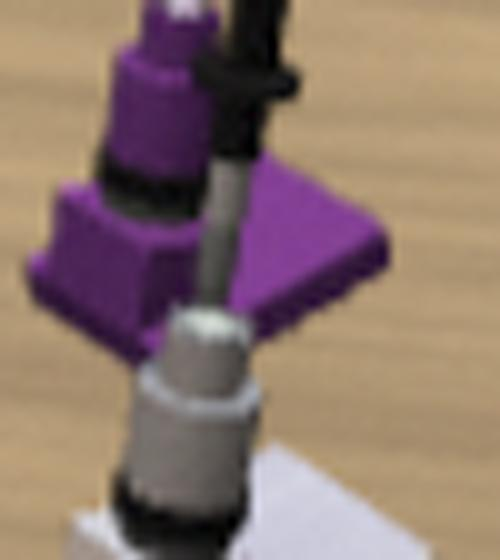

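The tip (211,305) stands just above the lens face (211,322) and is well centred, about 5 mm short. I'll keep going.

Call:
servo_tool:
  slide:
    - [-0.0005, 0.0005, 0.0014]
    - [-0.001, 0.0005, 0.0028]
    - [-0.0017, 0.0005, 0.0047]
    - [-0.0022, 0.0005, 0.0061]
    - [-0.0022, 0.0005, 0.0061]
  spin: [0, 0, 0, 0, 0]
  grip: [1, 1, 1, 1, 1]

```text
time_s: 17.5
tcp_pos: [0.4208, -0.1654, 0.2505]
ee_rot: [[-0.825, 0.566, -0.0], [0.566, 0.825, 0.0], [0.0, -0.0, -1.0]]
wrist_force: [-0.1, 0.4, 0.3]
gripper_width: 0.177
gripper_force: 30.0
```

```bash
python3 st.py
```

```text
17.8 [ 0.4208 -0.1654  0.2507] F [-0.68  0.38  0.11] Fn 1.4193387825882149
scene n 142 off [-0.0038 -0.0015] tilt [20.03 -0.06] tip [ 0.4626 -0.1958  0.1132] rms 0.0014
```

Call:
servo_tool:
  slide:
    - [-0.0004, 0, 0.001]
    - [-0.0007, 0, 0.002]
    - [-0.0011, 0, 0.003]
    - [-0.0011, 0, 0.003]
    - [-0.0011, 0, 0.003]
  spin: [0, 0, 0, 0, 0]
  grip: [1, 1, 1, 1, 1]

```text
time_s: 18.22
tcp_pos: [0.4217, -0.166, 0.2477]
ee_rot: [[-0.825, 0.566, -0.0], [0.566, 0.825, -0.0], [0.0, -0.0, -1.0]]
wrist_force: [-0.9, 0.8, 0.9]
gripper_width: 0.178
gripper_force: 30.0
```

```bash
python3 st.py
```

```text
18.5167 [ 0.4217 -0.166   0.2477] F [-0.84  0.63  0.78] Fn 2.141067588195536
scene n 140 off [-0.0041 -0.0021] tilt [19.95 -0.21] tip [ 0.4635 -0.1967  0.1101] rms 0.0013
```

```bash
cat > nose.py <<'E'
from fit import *
n=np.array([-.282,.194,.940]); e=np.array([.566,.824,0]); a=np.cross(e,n); L=np.array([.462,-.1933,.1145])
def prof(f):
    def pr(x): z=f['R']@x.T+f['t'][:,None]; return (z[:2]/z[2]*np.array([[f['fx']],[f['fy']]])+np.array([[f['cx']],[f['cy']]])).astype(np.float32)
    h=np.arange(-.03,.006,.0005); o=[]
    cam=-f['R'].T@f['t']; w=cam-L; w-=(w@n)*n; w/=np.linalg.norm(w); t=np.cross(n,w)
    for k in np.linspace(-.006,.006,7):
        q=pr(L+h[:,None]*n+w*.0115+t*k); o.append(cv2.remap(cv2.cvtColor(f['pixels'],cv2.COLOR_BGR2GRAY),q[0][None],q[1][None],cv2.INTER_LINEAR)[0])
    X=cloud(f); q=X-L; r=np.linalg.norm(q-(q@n)[...,None]*n,axis=-1); m=(r<.012)&(q@w>.003)&(abs(q@n)<.016)
    return h,np.mean(o,0),np.sort((q@n)[m])[::-1]
A=prof(dict(np.load('scene5.npz'))); B=prof(dict(np.load('last.npz')))
for i in range(0,len(A[0]),2): print((A[0][i]*1000).round(1),A[1][i].round(0),B[1][i].round(0))
print(A[2][:30].round(4),B[2][:30].round(4))
E
python3 nose.py
```

```text
-30.0 102.0 103.0
-29.0 102.0 103.0
-28.0 102.0 103.0
-27.0 103.0 103.0
-26.0 108.0 108.0
-25.0 115.0 115.0
-24.0 123.0 123.0
-23.0 130.0 130.0
-22.0 136.0 136.0
-21.0 140.0 141.0
-20.0 138.0 139.0
-19.0 129.0 130.0
-18.0 117.0 118.0
-17.0 107.0 108.0
-16.0 102.0 103.0
-15.0 101.0 101.0
-14.0 100.0 101.0
-13.0 100.0 101.0
-12.0 100.0 101.0
-11.0 100.0 101.0
-10.0 100.0 101.0
-9.0 100.0 101.0
-8.0 100.0 101.0
-7.0 100.0 102.0
-6.0 100.0 103.0
-5.0 100.0 106.0
-4.0 101.0 108.0
-3.0 102.0 111.0
-2.0 105.0 117.0
-1.0 108.0 123.0
0.0 117.0 126.0
1.0 130.0 125.0
2.0 145.0 123.0
3.0 161.0 119.0
4.0 174.0 109.0
5.0 184.0 95.0
[ 0.0013  0.001   0.0007  0.0006  0.0006  0.0003 -0.     -0.0001 -0.001
 -0.0015 -0.0015 -0.0026 -0.0027 -0.0029 -0.0038 -0.0044 -0.0045 -0.0053
 -0.0056 -0.0079 -0.0083 -0.0087 -0.0089 -0.0094 -0.0097 -0.0107 -0.0112
 -0.0114 -0.0114 -0.0127] [ 0.015   0.0146  0.0126  0.0125  0.0116  0.0102  0.0093  0.0088  0.0084
  0.0073  0.0056  0.0047  0.0018  0.0018  0.0013 -0.0008 -0.0017 -0.0022
 -0.0024 -0.0025 -0.0031 -0.0036 -0.0044 -0.0044 -0.005  -0.0062 -0.0071
 -0.0076 -0.0078 -0.0082]
```

The nose has sunk about 3 mm (image edge shift and force agree). I'll press 3 mm more.

Call:
servo_tool:
  slide:
    - [-0.0004, 0, 0.001]
    - [-0.0007, 0, 0.002]
    - [-0.001, 0, 0.0028]
    - [-0.001, 0, 0.0028]
    - [-0.001, 0, 0.0028]
  spin: [0, 0, 0, 0, 0]
  grip: [1, 1, 1, 1, 1]

```text
time_s: 18.93
tcp_pos: [0.4225, -0.1666, 0.2449]
ee_rot: [[-0.825, 0.566, -0.0], [0.566, 0.825, -0.0], [-0.0, -0.0, -1.0]]
wrist_force: [-0.9, 1.2, 2.0]
gripper_width: 0.178
gripper_force: 30.0
```

```bash
python3 st.py; python3 nose.py | sed -n '18,36p'
```

```text
19.2333 [ 0.4225 -0.1666  0.2449] F [-1.16  1.    1.96] Fn 3.420980145341849
scene n 137 off [-0.0038 -0.0022] tilt [20.11 -0.48] tip [ 0.4647 -0.1969  0.1075] rms 0.0015
-13.0 100.0 101.0
-12.0 100.0 101.0
-11.0 100.0 101.0
-10.0 100.0 102.0
-9.0 100.0 103.0
-8.0 100.0 106.0
-7.0 100.0 109.0
-6.0 100.0 114.0
-5.0 100.0 122.0
-4.0 101.0 128.0
-3.0 102.0 129.0
-2.0 105.0 126.0
-1.0 108.0 122.0
0.0 117.0 116.0
1.0 130.0 103.0
2.0 145.0 88.0
3.0 161.0 77.0
4.0 174.0 71.0
5.0 184.0 68.0
```

View pics/last.png

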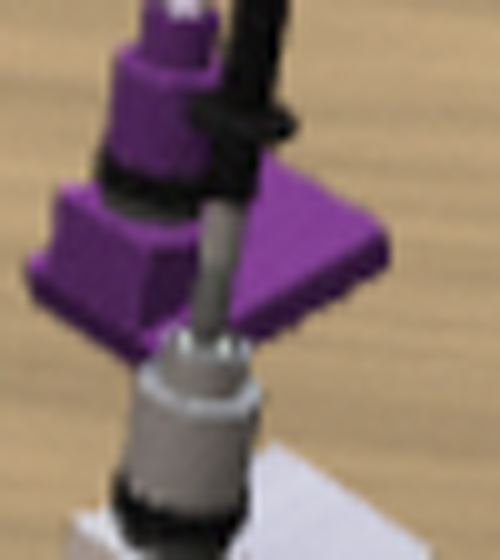

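The tuft presses the middle of the face at (208,340). The nose has sunk about 6 mm with about 3 N, and the brush tilt is about 20°. Handing in.

```bash
python3 -c "
from station import *
print(finish_job())"
```

```text
the job is handed in; nothing more can be done
None
```

I stroked the brush twice in the beaker and handed the job in at about 19 s; the brush is pressed on the middle of the front lens, tilted about 20° in line with the barrel, with the nose sunk about 6 mm at about 3 N. After the strokes I put its tip about 24 mm back into the stand's bore to tilt it in the grip. I took no last picture of the rest of the bench, and the verdict was not shown.

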